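Lock the line-boring guide at the marked index window

TASK

Lock the blue drilling guide at the index window that the yellow clip points to: slide it there along its rail, swing its red-knobbed cam lever out of the rest and over the hump of the cam, and ease the guide along until the sprung pin finds the window and the lever sinks fully into its low notch. Be gentle with the pin: never force it against the strip, and stop pushing as soon as you feel it catch. Let go at the end, and do not disturb the drill, tape measure, glue bottle or pocket-hole jig.

Things in the scene. Friction and masses are not known exactly. Their poses are not given: they have to be found in the camera images.
- rail: Fixed aluminium rail (460 x 118 mm) on an 18 mm pine board (600 x 270 mm). Origin: on the bench below the middle of the rail's centre line; y runs along the rail (robot's left), x across it, away from the robot, z up. Rail top 34 mm above the bench. A steel index strip in its groove has windows 9.5 mm long, 32 mm apart; the strip is shifted along the groove by up to 10 mm from job to job.
- guide_grip (a point): On the axis of the blue guide's upright black grip, a round post 28 mm in diameter (34 mm at its foot) and 45 mm tall; this point is 25 mm above the guide's plate, 75 mm above the bench. The guide (plate 150 mm long, 92 mm wide, top 50 mm above the bench) slides along the rail only, with about 6 N of drag; it starts near the right end (-y). The grip stands 50 mm left of the plate's middle.
- guide_line (a point): Red line at the far (+x) edge of the guide's plate, square across from the pin: same place along the rail. It is 95 mm to the right (-y) of the grip. The flat-ended pin, 8 mm along the rail, drops only when within about 1 mm of a window's middle. While the pin rests on the strip the guide drags with 8 to 12 N; a push that rises well above that means the pin has caught on a window's side.
- lever_axis (a point): Vertical turning axis of the cam lever, a point on top of the guide's plate (50 mm above the bench), on the rail's centre line, directly over the pin, 95 mm to the right (-y) of the grip. The cam collar and lever hub round it are 48 mm in diameter and reach 41 mm (lever low) to 55 mm (over the hump) above the plate.
- lever_knob (a point): Centre of the red upright knob at the end of the lever, 62 mm out from the lever axis; tapered, 16 to 21 mm in diameter, 37 mm tall. This point is 100 mm above the bench with the lever in the low notch, 109 mm at rest, 114 mm over the hump. About 3 to 5 N at the knob turns the lever over the hump.
- lever (a joint): Turn of the lever in rad. 1.7 to 1.6: rest, lever points across the rail, away from the robot (+x). It turns clockwise from above: climbs the cam to about 0.75, passes the hump's edge at about 0.5, and 0 (stop at -0.03) is over the low notch, where the lever points along the rail to the right (-y). Once sunk in the notch it has 0.1 rad of play and must be lifted out by the knob.
- plunger (a joint): Height of the pin and lever in m, pushed down by a spring of 11 to 20 N: 0 or just below, pin fully in a window and lever sunk in the low notch, about 0.007 pin resting on the strip between windows, 0.009 lever at rest, 0.013 to 0.014 over the hump. A caught pin is spoiled by more than about 30 N against the strip.
- clip_yellow_mark (a point): Top of the yellow marker clip (26 mm across the rail, 19 mm along it, 18 mm tall), fixed to the ledge on the far side of the rail, its top 44 mm above the bench. Axes as the rail's. It stands somewhere between two windows and its pointed end points to the one it marks, on its left (+y): that window's middle is 5 to 23 mm further along +y than this point. This is the wanted window.
- clip_green_mark (a point): Top of the green marker clip, same shape as the yellow one; marks another window, not wanted now.
- clip_black_mark (a point): Top of the black marker clip, same shape as the yellow one; marks another window, not wanted now.
- drill: Blue cordless drill standing on its black battery, 125 x 78 mm foot, 226 mm tall, 1.3 kg; origin at the middle of the foot's underside. Bystander.
- tape: Yellow and black tape measure, 70 x 36 mm, 66 mm tall; origin at the middle of its underside. Bystander.
- glue: Yellow glue bottle with an orange cap, 60 mm in diameter, 170 mm tall; origin at the middle of its underside. Bystander.
- pocket_jig: Blue pocket-hole jig, 60 x 150 mm foot, 93 mm tall; origin at the middle of its underside. Bystander.

How it is judged:
By the outcome, as a careful person would: the job done as asked, in the order asked, and still so for the second after the job is handed in, with the robot touching nothing.
It also fails if it takes over 70 s, if anything falls off the work surface, if the arm or the gripper's body presses on something with over 40 N, if the wrist force passes 120 N, or if a joint passes its speed limit or range.

ROBOT

A 6-joint arm with a two-finger parallel gripper is mounted at the origin on the work surface. World frame = base frame: x ahead of the robot, y to its left, z up, the work surface at z = 0. Lengths are in m, angles in degrees, forces in N, time in s.
With the tool pointing down it reaches from about 0.4 to 0.825 m from the base axis. Payload 7 kg.
Tool frame: the origin (TCP) lies midway between the tips of the shut fingers; the grasp point (between the pads) lies 19 mm behind it; z points along the fingers, y is the line along which they close (so a half turn about z gives the same grasp; the last joint's range is limited). The gripper opens to 88 mm and grips with 3 to 60 N. Pads are 19 mm wide; open, the fingers measure 130 mm over their backs; the gripper's body (78 mm by 193 mm) begins 47 mm behind the grasp point.
Start: joints at [-46.576, 20.546, 0.682, 0, -70.136, -16.507], TCP at [0.306, -0.602, 0.193] pointing down, gripper open.
Joint ranges: [-176.03, 176.03], [-82.01, 121.73], [-58.28, 71.71], [-173.87, 95.51], [-174.79, -0.11], [-173.66, 173.66]. Speed limits (degrees/s): [136.94, 136.94, 172.46, 180, 180, 180].

INTERFACE

Orientations are given as a 3x3 rotation matrix whose columns are the frame's x, y, z axes.
In Python, from rig import robot gives the robot as it stands. Calls block until the motion is done:
- robot.goto(position, orientation): joint-space move of the TCP to a pose.
- robot.servo_line(position, ori=None, speed=0.15): straight line of the TCP; ori=None keeps the orientation; speed is the mean speed in m/s.
- robot.movej(angles): joint-space move.
- robot.move_gripper(opening): opening from 0.0 (shut) to 1.0 (fully open); the grip force is fixed at half the most; returns when the fingers have stopped.
- robot.dwell(seconds).
- robot.ik(position, orientation): joint angles nearest the present ones, or None.
- robot.grab_frame(name): name is "scene" or "side" or "wrist"; returns (picture, depth): 400x640x3 uint8, red, green, blue; 400x640 float32, m along the optical axis (not along the pixel's ray), 0 where there is no reading.
- robot.camera_info(name): a dict with "vfov" (degrees; the focal length in pixels is half the picture's height over the tangent of half this angle, whatever the lens; pixels are square), "cx", "cy" (the principal point, pixels), "view" (4x4, takes a point from world to camera coordinates); the wrist camera has in their place "T_tool_cam" (4x4, takes a point from camera to tool coordinates, whose origin is the TCP and whose axes are the flange's). Camera axes: x right, y down, z forward; pixel columns grow to the right and rows downward; lengths in m; the calibration is good to about 2 mm. A picture is of the moment at which its call begins: read the wrist's pose just before it. camera_info takes no time and is no camera call.
A pose or a line that the arm cannot do raises robot.Unreachable and nothing moves.
- robot.job_done(): hands the job in; it is judged then, once.
Readings, each from a call of its own:
- robot.read_t(): time.
- robot.read_qpos(): joint angles.
- robot.read_qvel(): joint speeds.
- robot.read_effort(): joint torques, N m.
- robot.read_position(): TCP position.
- robot.read_tcp_rot(): TCP orientation.
- robot.read_force(): force on the tool from outside, world axes, zero at the start.
- robot.read_ft_torque(): the same for the moment, N m.
- robot.read_grip_width(): opening from 0.0 (shut) to 1.0 (fully open).
- robot.read_finger_force(): force on a finger pad.
Only numpy, scipy, OpenCV 4.12 (cv2) and the standard library are available. Lean on these libraries where they do the work, as an engineer would, in place of code of your own. Each camera call takes 0.05 s, during which the arm holds its last target. There are 200 camera calls.

## Working session

There is one attempt and no reset: what is moved stays moved. The work goes in short steps, each a Python script; the robot and the scene stay as the last script left them, time stands still between calls to the robot, and variables do not carry over. Pictures are saved under pics/ and viewed, at most 10 in all, crops included, and the job is handed in when it is done.

```bash
ls; mkdir -p pics; cat > h.py <<'E'
import numpy as np, cv2
from rig import robot
def save(n,im): cv2.imwrite(f'pics/{n}.png',im[:,:,::-1])
def world(name,u,v,d,info=None,T=None):
    i=info or robot.camera_info(name); f=200/np.tan(np.radians(i['vfov']/2))
    p=np.array([(u-i['cx'])/f*d,(v-i['cy'])/f*d,d,1])
    return ((np.linalg.inv(i['view']) if T is None else T)@p)[:3]
def onplane(name,u,v,z):
    a=world(name,u,v,.1);b=world(name,u,v,1.); return a+(b-a)*(z-a[2])/(b[2]-a[2])
E
python3 - <<'E'
from h import *
for n in ('scene','side'):
    im,d=robot.grab_frame(n); save(n,im); np.save(n+'.npy',d); i=robot.camera_info(n); print(n,i['vfov'],np.linalg.inv(i['view']).round(3))
print(robot.read_t(),robot.read_tcp_rot().round(3) if hasattr(robot.read_tcp_rot(),'round') else robot.read_tcp_rot())
E
```

```text
pics
scene 51.87878646541059 [[ 0.808  0.449 -0.382  0.996]
 [ 0.589 -0.607  0.533 -0.738]
 [ 0.007 -0.656 -0.755  1.138]
 [ 0.     0.     0.     1.   ]]
side 48.303207607079706 [[-1.     0.009  0.014  0.444]
 [-0.004  0.652 -0.759  1.02 ]
 [-0.016 -0.759 -0.651  0.941]
 [ 0.     0.     0.     1.   ]]
0.1 [[-0.892 -0.453 -0.001]
 [-0.453  0.892  0.001]
 [ 0.     0.001 -1.   ]]
```

View pics/scene.png

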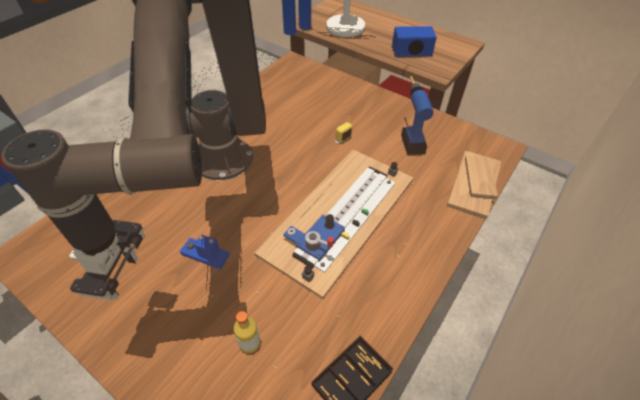

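View pics/side.png

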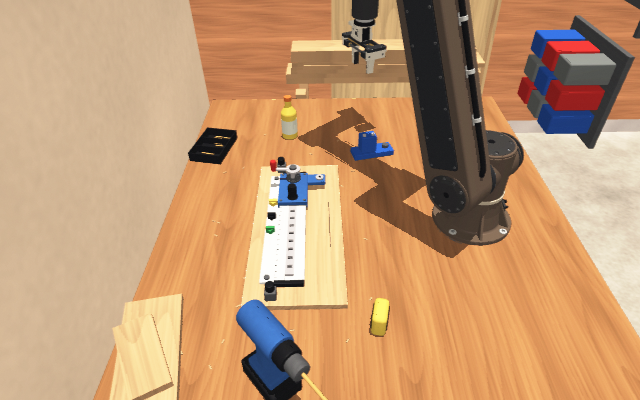

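The scene shows the rail between about (310,270) and (385,170), with the guide near its right end at (318,238). The red knob is at (330,240) and the clips (yellow, black, green) are at (346,235) to (365,211). I'll locate the rail roughly, then look with the wrist camera.

```bash
python3 - <<'E'
from h import *
d=np.load('side.npy')
for n,u,v in [('grip',292,187),('hub',292,171),('knob',273,163),('yel',272,203),('blk',271,215),('grn',270,229),('railfar',290,278),('tape',380,303),('jig',370,145),('glue',288,103),('drill',265,315)]:
    print(n,world('side',u,v,d[v,u]).round(3))
print(robot.camera_info('wrist'))
E
```

```text
grip [ 0.549 -0.044  0.094]
hub [ 0.554 -0.136  0.087]
knob [ 0.611 -0.128  0.124]
yel [ 0.614 -0.034  0.04 ]
blk [0.612 0.023 0.041]
grn [0.609 0.083 0.04 ]
railfar [0.542 0.255 0.025]
tape [0.319 0.367 0.065]
jig [ 0.286 -0.331  0.055]
glue [ 0.583 -0.474  0.149]
drill [0.564 0.511 0.223]
{'vfov': 62.45475736942808, 'cx': 318.93181411628115, 'cy': 200.3069620321, 'T_tool_cam': array([[-1.42567366e-04, -9.58369923e-01, -2.85529457e-01,
         7.74657164e-02],
       [ 9.99999591e-01,  1.18464171e-04, -8.96929544e-04,
         1.17881418e-03],
       [ 8.93415308e-04, -2.85529468e-01,  9.58369514e-01,
        -1.90638180e-01],
       [ 0.00000000e+00,  0.00000000e+00,  0.00000000e+00,
         1.00000000e+00]])}
```

```bash
python3 - <<'E'
from h import *
R=np.array([[-1,0,0],[0,1,0],[0,0,-1.]])
p=np.array(robot.read_position()); robot.servo_line([p[0],p[1],.33],speed=.2)
robot.goto([.50,-.05,.30],R); robot.dwell(.3)
P=robot.read_position();Q=robot.read_tcp_rot()
im,d=robot.grab_frame('wrist'); save('w1',im)
T=np.eye(4);T[:3,:3]=Q;T[:3,3]=P;T=T@robot.camera_info('wrist')['T_tool_cam'];np.savez('w1',d=d,T=T)
print(P,robot.read_t(),robot.read_qpos())
E
```

```text
[ 0.50003315 -0.05033377  0.29994279] 3.3833 [ 1.66962700e+01  9.02000415e-01 -1.00946839e+01 -4.48223898e-04
 -7.90089058e+01 -1.06721858e+02]
```

View pics/w1.png

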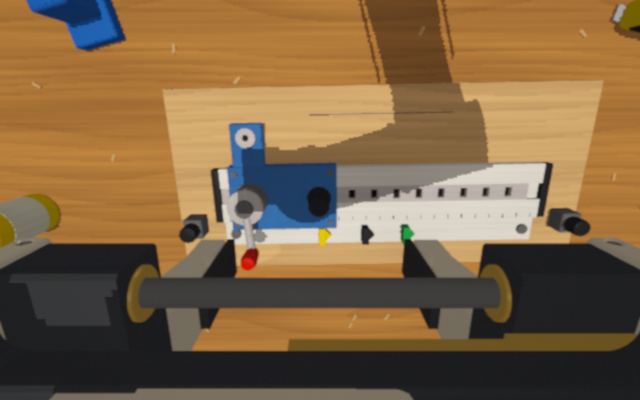

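The wrist picture shows the windows at u≈352–508, v≈193, the yellow clip at (323,236), the grip at (318,200), the hub at (246,205) and the knob at (250,258). I'll enlarge it to read finer positions.

```bash
python3 - <<'E'
from h import *
im=cv2.imread('pics/w1.png')
a=cv2.resize(im[155:275,205:365],None,fx=5,fy=5,interpolation=cv2.INTER_CUBIC)[:600]
cv2.imwrite('pics/w1a.png',a)
z=np.load('w1.npz');d=z['d'];T=z['T']
g=im[193-4:193+4,340:520].min(2).astype(float)
w=np.clip(100-g,0,None)
# window centroids
m=(im[183:203,340:525].max(2)<75).astype(np.uint8)
n,l,s,c=cv2.connectedComponentsWithStats(m)
for k in range(1,n):
    if 10<s[k][4]<120:
        u,v=c[k]+[340,183]; print(s[k][4],round(u,2),round(v,2))
hsv=cv2.cvtColor(im,cv2.COLOR_BGR2HSV)
for n_,lo,hi in [('yel',(22,150,120),(35,255,255)),('grn',(45,120,50),(80,255,255)),('red',(0,180,80),(8,255,255))]:
    m=cv2.inRange(hsv,lo,hi)[180:275,205:440];n,l,s,c=cv2.connectedComponentsWithStats(m)
    k=1+s[1:,4].argmax();u,v=c[k]+[205,180];dd=d[int(v),int(u)];print(n_,s[k],u,v,dd,world('wrist',u,v,dd,T=T).round(4))
E
```

```text
19 507.0 191.0
45 351.56 193.42
45 373.56 193.42
34 396.0 192.06
25 418.32 191.92
25 440.44 192.12
23 462.61 191.83
18 484.83 191.5
yel [114  49  11  17 141] 323.02127659574467 236.39007092198582 0.4846301 [ 0.6114 -0.0439  0.0413]
grn [197  45  11  18 131] 405.76335877862596 233.00763358778624 0.4805788 [0.6052 0.0766 0.0436]
red [ 36  69  17  21 263] 249.0722433460076 259.28136882129274 0.40500066 [ 0.6072 -0.1356  0.1233]
```

View pics/w1a.png

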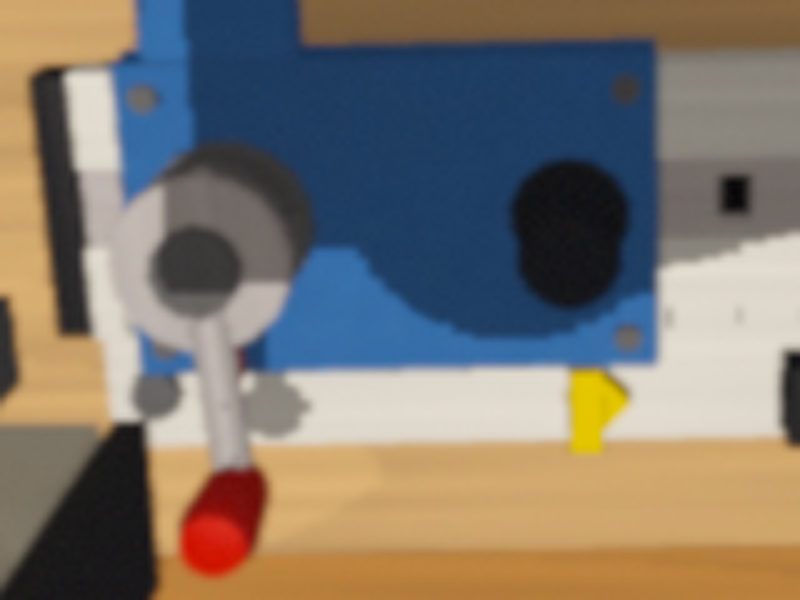

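```bash
python3 - <<'E'
from h import *
z=np.load('w1.npz');d=z['d'];T=z['T']
def pl(u,v,h):
    a=world('wrist',u,v,.1,T=T);b=world('wrist',u,v,1.,T=T);return (a+(b-a)*(h-a[2])/(b[2]-a[2])).round(4)
im=cv2.imread('pics/w1.png')
W=[(351.56,193.4),(373.56,193.0),(396,192.4),(418.3,192),(440.4,192),(462.6,191.8),(484.8,191.5)]
for h in (.028,.031,.034):
    w=np.array([pl(u,v,h) for u,v in W]);D=w[-1]-w[0];print(h,np.linalg.norm(D)/6,np.arctan2(-D[0],D[1]),w[0],w[-1])
print('strip z',world('wrist',363,193,d[193,363],T=T))
L=lambda cu,cv:(205+(cu-2)/5,155+(cv-2)/5)
print('gripTop',pl(*L(570,212),.095),'foot',pl(*L(570,258),.055))
print('plate left edge far corner',pl(*L(657,363),.05),'near',pl(*L(657,42),.05))
print('redline',pl(*L(242,361),.05))
print('hub top',pl(*L(195,272),.1),pl(*L(195,272),.105))
print('knobtop',pl(*L(214,545),.127))
print('yel top',pl(*L(595,408),.044),pl(*L(597,400),.044),'tip',pl(*L(628,402),.044))
print('rail far edge',pl(*L(200,443),.034),pl(*L(700,440),.034))
E
```

```text
0.028 0.032203381464960754 0.014491739065500149 [ 0.5496 -0.0024  0.028 ] [0.5468 0.1908 0.028 ]
0.031 0.03200340259687676 0.014582299635179857 [ 0.5488 -0.0027  0.031 ] [0.546  0.1893 0.031 ]
0.034 0.03178651880558451 0.014157417977735617 [ 0.5479 -0.003   0.034 ] [0.5452 0.1877 0.034 ]
strip z [0.5477414  0.01358289 0.03259813]
gripTop [ 0.5358 -0.0502  0.095 ] foot [ 0.5605 -0.0503  0.055 ]
plate left edge far corner [ 0.5936 -0.0255  0.05  ] near [ 0.501  -0.0268  0.05  ]
redline [ 0.5929 -0.144   0.05  ]
hub top [ 0.5498 -0.1436  0.1   ] [ 0.5482 -0.1424  0.105 ]
knobtop [ 0.6111 -0.1371  0.127 ]
yel top [ 0.61   -0.0431  0.044 ] [ 0.6075 -0.0425  0.044 ] tip [ 0.6081 -0.0334  0.044 ]
rail far edge [ 0.6255 -0.1616  0.034 ] [ 0.6246 -0.0113  0.034 ]
```

Rail yaw is about 0.012 rad. The wanted window is at y≈-0.0347 and the pin at y≈-0.145, so the guide moves about 110 mm. I'll grip the post and slide to about 4 mm short.

```bash
cat >> h.py <<'E'
TH=.0125
e=np.array([-np.sin(TH),np.cos(TH),0]); n=np.array([np.cos(TH),np.sin(TH),0])
def rz(a): c,s=np.cos(a),np.sin(a); return np.array([[c,-s,0],[s,c,0],[0,0,1]])
R0=np.array([[-1,0,0],[0,1,0],[0,0,-1.]])
RR=rz(TH)@R0
C=np.array([.5490,-.0027,0])   # on rail centre line, at a window
def at(s,z,x=0): return C+e*s+n*x+[0,0,z]   # s along rail from that window
def F(): 
    f=np.array(robot.read_force()); return np.array([f@n,f@e,f[2]]).round(1)
def wristpic(name):
    P=robot.read_position();Q=robot.read_tcp_rot();im,d=robot.grab_frame('wrist'); save(name,im)
    T=np.eye(4);T[:3,:3]=Q;T[:3,3]=P;T=T@robot.camera_info('wrist')['T_tool_cam'];np.savez(name,d=d,T=T);return im,d,T
E
python3 - <<'E'
from h import *
robot.move_gripper(.5)
s=-.0476
robot.goto(at(s,.16),RR); print(F())
robot.servo_line(at(s,.060),speed=.08); print(F(),robot.read_position())
robot.move_gripper(.2); print(robot.read_grip_width(),robot.read_finger_force(),F())
for k in range(1,9):
    robot.servo_line(at(s+.106*k/8,.060),speed=.06); print(F(),np.array(robot.read_position()).round(4))
robot.move_gripper(.5)
print(F(),robot.read_t())
robot.servo_line(at(s+.106,.16),speed=.12)
robot.goto(at(0.0,.30,-.05),RR);robot.dwell(.3)
im,d,T=wristpic('w2')
cv2.imwrite('pics/w2a.png',cv2.resize(im[155:275,225:385,::-1],None,fx=5,fy=5,interpolation=cv2.INTER_CUBIC))
print(robot.read_t(),robot.read_qpos())
E
```

```text
[ 0.9 -0.8  0.8]
[ 0.2 -0.5 -0.1] [ 0.55000131 -0.05024206  0.06051562]
0.20201951591431846 5.572044863001793 [-4.2 -1.3 11.5]
[-0.1 -0.1  8.8] [ 0.5503 -0.0371  0.0613]
[-0.6  0.3  6.8] [ 0.5501 -0.0237  0.0611]
[-0.6 -0.8 -1. ] [ 0.549  -0.0102  0.0598]
[-0.4 -0.4  0.9] [0.5489 0.0031 0.0599]
[-0.3  0.2  0.5] [0.5488 0.0164 0.06  ]
[-0.1  0.1 -0.2] [0.5486 0.0296 0.06  ]
[-1.  -0.3 -0.2] [0.5484 0.0429 0.06  ]
[0.9 0.3 0.1] [0.5482 0.0561 0.06  ]
[ 0.5 -0.  -0.4] 10.6833
12.7 [ 2.22411215e+01  6.15348218e-01 -1.04907197e+01 -1.27231868e-03
 -7.89949467e+01 -1.11508193e+02]
```

View pics/w2.png

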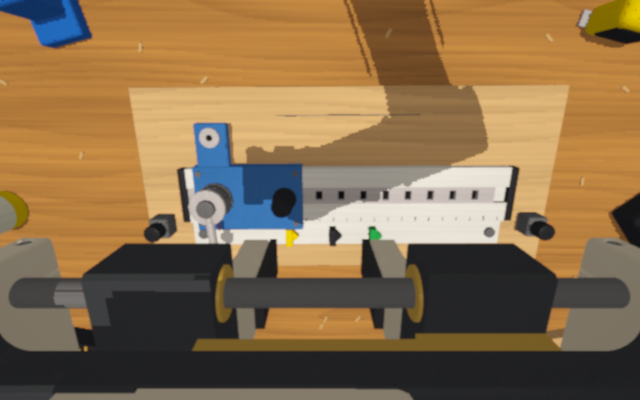

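View pics/w2a.png

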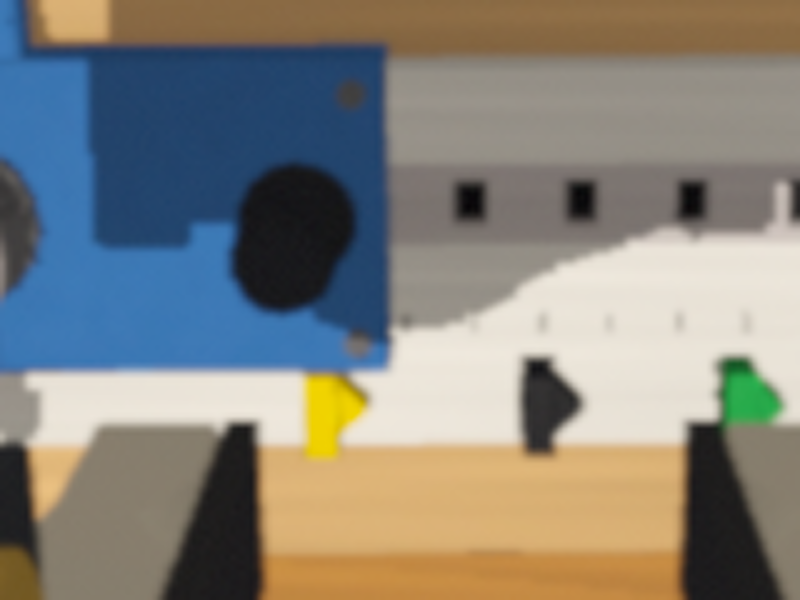

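The guide didn't move (plate edge still at u≈302), so the fingers missed or slipped off the post. I'll check its position from depth.

```bash
python3 - <<'E'
from h import *
for nm in ('w1','w2'):
    z=np.load(nm+'.npz');d=z['d'];T=z['T']
    v,u=np.mgrid[155:275,200:365]; dd=d[155:275,200:365]
    P=np.array([world('wrist',a,b,c,T=T) for a,b,c in zip(u.ravel(),v.ravel(),dd.ravel())])
    ok=dd.ravel()>0;P=P[ok]
    m=(P[:,2]>.085)&(P[:,2]<.1)&(P[:,1]>-.1)&(P[:,0]<.585)
    if m.sum():print(nm,'post',m.sum(),P[m].min(0).round(4),P[m].max(0).round(4),P[m].mean(0).round(4))
    m=(P[:,2]>.044)&(P[:,2]<.056)&(P[:,1]>-.12)&(P[:,1]<.0)&(P[:,0]<.6)
    print('plate',P[m].min(0).round(4),P[m].max(0).round(4))
    m=(P[:,2]>.08)&(P[:,1]<-.1)&(P[:,0]<.585)
    print('hub',m.sum(),P[m].min(0).round(4),P[m].max(0).round(4),P[m].mean(0).round(4))
    m=(P[:,2]>.105)&(P[:,0]>.585)
    if m.sum():print('knob',P[m].min(0).round(4),P[m].max(0).round(4),P[m].mean(0).round(4))
print(robot.camera_info('wrist')['T_tool_cam'][:3,3],robot.read_position())
E
```

```text
Traceback (most recent call last):
  File "h.py", line 5, in world
    i=info or robot.camera_info(name); f=200/np.tan(np.radians(i['vfov']/2))
              ~~~~~~~~~~~~~~~~~^^^^^^
ValueError: time passes only in moves, steps and waits
```

```bash
cat > c.py <<'E'
from h import *
I=robot.camera_info('wrist')
def cloud(nm,u0=200,u1=365,v0=155,v1=275):
    z=np.load(nm+'.npz');d=z['d'];T=z['T']
    v,u=np.mgrid[v0:v1,u0:u1]; dd=d[v0:v1,u0:u1]
    f=200/np.tan(np.radians(I['vfov']/2))
    P=np.stack([(u-I['cx'])/f*dd,(v-I['cy'])/f*dd,dd],-1).reshape(-1,3)
    return P[P[:,2]>0]@T[:3,:3].T+T[:3,3]
def st(l,P):
    if len(P): print(l,len(P),P.min(0).round(4),P.max(0).round(4),P.mean(0).round(4))
E
python3 - <<'E'
from c import *
for nm,u0 in (('w1',205),('w2',170)):
    P=cloud(nm,u0,u0+155)
    st(nm+' post',P[(P[:,2]>.085)&(P[:,2]<.1)&(P[:,1]>-.1)&(P[:,0]<.585)])
    st('plate',P[(P[:,2]>.044)&(P[:,2]<.056)&(P[:,1]>-.12)&(P[:,1]<0)&(P[:,0]<.6)])
    st('hub',P[(P[:,2]>.08)&(P[:,1]<-.1)&(P[:,0]<.585)])
    st('knob',P[(P[:,2]>.105)&(P[:,0]>.585)])
E
```

```text
w1 post 349 [ 0.5367 -0.0638  0.0854] [ 0.5615 -0.0381  0.0958] [ 0.5484 -0.051   0.0927]
plate 3763 [ 0.5041 -0.12    0.0444] [ 0.5977 -0.0253  0.056 ] [ 0.5478 -0.0759  0.0487]
hub 1258 [ 0.4877 -0.1689  0.0827] [ 0.5849 -0.1     0.3566] [ 0.5446 -0.1393  0.1228]
knob 266 [ 0.6034 -0.1482  0.105 ] [ 0.6221 -0.1286  0.1257] [ 0.6105 -0.1376  0.1199]
w2 post 352 [ 0.5368 -0.0648  0.0851] [ 0.5619 -0.0378  0.0961] [ 0.5485 -0.0506  0.0926]
plate 3812 [ 0.5039 -0.12    0.0441] [ 0.5969 -0.0259  0.056 ] [ 0.5477 -0.0755  0.0487]
hub 1123 [ 0.5286 -0.1692  0.0828] [ 0.5845 -0.1226  0.0996] [ 0.5522 -0.1443  0.0916]
```

```bash
python3 - <<'E'
from c import *
for nm in('w1','w2'):
    z=np.load(nm+'.npz');d=z['d'];T=z['T']
    for (u,v) in [(180,260),(212,250),(225,250),(232,243),(240,250),(250,245),(258,250),(268,245),(270,260),(258,300),(370,245),(385,245)]:
        c=d[v,u]; f=200/np.tan(np.radians(I['vfov']/2))
        p=I['T_tool_cam']@[(u-I['cx'])/f*c,(v-I['cy'])/f*c,c,1]; print(nm,u,v,round(float(c),3),p[:3].round(3))
E
```

```text
w1 180 260 0.542 [-0.171 -0.228  0.301]
w1 212 250 0.155 [ 0.011 -0.049 -0.049]
w1 225 250 0.157 [ 0.01  -0.044 -0.047]
w1 232 243 0.168 [ 0.009 -0.043 -0.036]
w1 240 250 0.518 [-0.145 -0.123  0.283]
w1 250 245 0.428 [-0.1   -0.089  0.203]
w1 258 250 0.518 [-0.145 -0.095  0.283]
w1 268 245 0.514 [-0.136 -0.079  0.282]
w1 270 260 0.524 [-0.163 -0.077  0.284]
w1 258 300 0.085 [ 0.029 -0.015 -0.116]
w1 370 245 0.515 [-0.136  0.08   0.283]
w1 385 245 0.516 [-0.137  0.104  0.284]
w2 180 260 0.084 [ 0.039 -0.034 -0.114]
w2 212 250 0.09 [ 0.039 -0.028 -0.109]
w2 225 250 0.09 [ 0.039 -0.025 -0.109]
w2 232 243 0.504 [-0.129 -0.132  0.274]
w2 240 250 0.154 [ 0.012 -0.036 -0.05 ]
w2 250 245 0.16 [ 0.011 -0.033 -0.043]
w2 258 250 0.155 [ 0.011 -0.028 -0.049]
w2 268 245 0.164 [ 0.01  -0.024 -0.04 ]
w2 270 260 0.149 [ 0.009 -0.021 -0.055]
w2 258 300 0.086 [ 0.029 -0.015 -0.116]
w2 370 245 0.163 [ 0.01   0.026 -0.041]
w2 385 245 0.159 [ 0.012  0.033 -0.044]
```

```bash
python3 - <<'E'
from c import *
f=200/np.tan(np.radians(I['vfov']/2))
for nm,us in(('w1',(215,230,410,425)),('w2',(250,258,266,268,272,275,366,370,378))):
    d=np.load(nm+'.npz')['d']
    for u in us:
        col=d[225:300,u]; v=225+np.argmax(col<.25); c=d[v,u]
        p=I['T_tool_cam']@[(u-I['cx'])/f*c,(v-I['cy'])/f*c,c,1]; print(nm,u,v,round(float(c),3),p[:3].round(3))
print(robot.read_grip_width(),robot.read_position())
E
```

```text
w1 215 240 0.164 [ 0.012 -0.051 -0.039]
w1 230 239 0.171 [ 0.01  -0.045 -0.033]
w1 410 239 0.169 [ 0.011  0.047 -0.035]
w1 425 240 0.165 [ 0.012  0.054 -0.038]
w2 250 240 0.167 [ 0.011 -0.034 -0.037]
w2 258 240 0.166 [ 0.012 -0.03  -0.038]
w2 266 240 0.166 [ 0.011 -0.026 -0.038]
w2 268 242 0.167 [ 0.01  -0.025 -0.037]
w2 272 239 0.171 [ 0.01  -0.023 -0.033]
w2 275 227 0.0 [ 0.078  0.001 -0.191]
w2 366 239 0.17 [ 0.01   0.025 -0.033]
w2 370 232 0.0 [ 0.078  0.001 -0.191]
w2 378 240 0.165 [ 0.012  0.03  -0.038]
0.5024348363136092 [ 0.49897273 -0.00316255  0.2991194 ]
```

Depth shows the fingertips 34 mm behind the nominal TCP: they grazed the post's top (0.0945 against 0.0958). I'll descend about 25 mm lower with a force check.

```bash
python3 - <<'E'
from h import *
s=-.0480
robot.goto(at(s,.12),RR); 
for z in (.08,.06,.05,.042,.036):
    robot.servo_line(at(s,z),speed=.08); f=F()
    if abs(f).max()>6: print('contact',z,f); raise SystemExit
robot.move_gripper(.15); print(robot.read_grip_width(),robot.read_finger_force(),F())
if robot.read_grip_width()<.25: print('not held'); raise SystemExit
for k in range(1,7):
    robot.servo_line(at(s+.106*k/6,.036),speed=.06); print(F(),np.array(robot.read_position()).round(4))
robot.move_gripper(.5)
print(F(),robot.read_t())
robot.servo_line(at(s+.106,.12),speed=.12)
robot.goto(at(0.02,.30,-.06),RR);robot.dwell(.2)
im,d,T=wristpic('w3'); print(robot.read_t())
cv2.imwrite('pics/w3a.png',cv2.resize(im[150:270,200:360,::-1],None,fx=5,fy=5,interpolation=cv2.INTER_CUBIC))
E
```

```text
0.304395356176175 30.000047986395657 [ 0.1 -2.  -0.4]
[-0.2  0.   2.7] [ 0.5494 -0.0328  0.0361]
[-2.2  0.2  4.8] [ 0.5491 -0.0152  0.0361]
[-3.1 -1.   5.2] [0.5488 0.0024 0.0361]
[-3.1 -0.6  5.6] [0.5484 0.0201 0.0361]
[-3.9 -0.2  6.3] [0.5481 0.0377 0.0361]
[-4.6 -0.6  7. ] [0.5478 0.0553 0.0361]
[0.9 0.3 0.2] 18.9667
20.8583
```

View pics/w3.png

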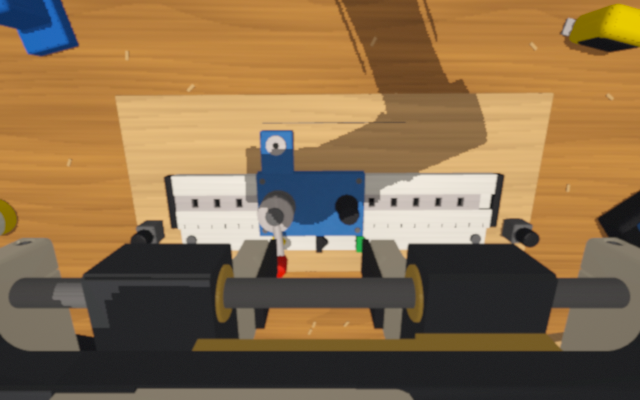

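The guide moved as intended: its plate spans u≈258–364, with windows visible on both sides. I'll measure the pin against the window grid in this same image.

```bash
python3 - <<'E'
from c import *
z=np.load('w3.npz');T=z['T'];Ti=np.linalg.inv(T);f=200/np.tan(np.radians(I['vfov']/2))
def pl(u,v,h):
    r=T[:3,:3]@[(u-I['cx'])/f,(v-I['cy'])/f,1];p=T[:3,3]+r*(h-T[2,3])/r[2];return p
S=lambda p:(p-C)@e
im=cv2.imread('pics/w3.png')
m=(im[192:212,150:500].max(2)<80).astype(np.uint8)
k,l,s,c=cv2.connectedComponentsWithStats(m)
for j in range(1,k):
    if 8<s[j][4]<120:
        u,v=c[j]+[150,192]; print(s[j][4],round(u,2),round(v,2),'s mm',round(1000*S(pl(u,v,.0325)),2), round(1000*((S(pl(u,v,.0325))+.016)%.032-.016),2))
P=cloud('w3',200,360,150,270)
b=(im[:,:,0]>im[:,:,2].astype(int)+30)
for v in (180,185,190,225,230):
    x=np.where(b[v,200:400])[0]+200; print(v,x.min(),x.max(),[round(1000*S(pl(q,v,.05)),1) for q in (x.min()-.5,x.max()+.5)])
st('post',P[(P[:,2]>.085)&(P[:,2]<.1)&(P[:,1]>.02)&(P[:,0]<.585)])
st('hub',P[(P[:,2]>.085)&(P[:,1]<0)&(P[:,0]<.575)])
Q=P[(P[:,2]>.085)&(P[:,1]<0)&(P[:,0]<.575)]
st('knob',P[(P[:,2]>.105)&(P[:,2]<.14)&(P[:,0]>.585)])
E
```

```text
114 170.73 201.61 s mm -194.17 -2.17
33 371.12 200.85 s mm 95.65 -0.35
24 393.5 201.5 s mm 128.01 0.01
23 415.43 201.39 s mm 159.67 -0.33
22 437.5 201.5 s mm 191.53 -0.47
19 459.58 201.53 s mm 223.39 -0.61
21 194.71 202.29 s mm -159.54 0.46
20 216.8 202.3 s mm -127.55 0.45
21 238.71 202.29 s mm -95.81 0.19
35 274.17 209.91 s mm -44.93 -12.93
180 257 364 [np.float64(-64.9), np.float64(82.4)]
185 257 364 [np.float64(-65.2), np.float64(82.7)]
190 257 363 [np.float64(-65.6), np.float64(81.6)]
225 260 362 [np.float64(-64.1), np.float64(82.2)]
230 260 362 [np.float64(-64.5), np.float64(82.4)]
post 347 [0.5346 0.0421 0.0851] [0.5606 0.0677 0.0957] [0.5464 0.0547 0.0926]
hub 3087 [ 0.4491 -0.0629  0.0853] [ 0.5748 -0.0045  0.418 ] [ 0.4942 -0.0203  0.2811]
knob 100 [ 0.6014 -0.0349  0.105 ] [ 0.6121 -0.0227  0.1247] [ 0.6048 -0.0285  0.1163]
```

View pics/w3a.png

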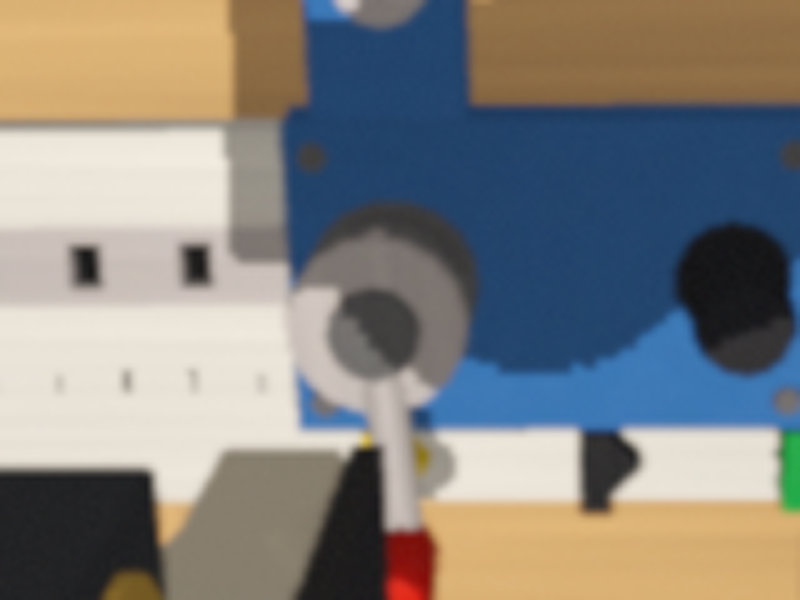

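The pin is at s≈-36.7 mm and the wanted window at -32 mm, so the guide is about 5 mm short, as planned. Next is the lever swing, with a loose cage around the knob and the tool turning with the lever.

```bash
cat >> h.py <<'E'
def lev(phi,z,spin=np.pi,pin=-.0368,r=.062):
    d=-np.cos(phi)*e+np.sin(phi)*n
    return C+e*pin+d*r+[0,0,z], rz(TH-(np.pi/2-phi)+spin)@R0
E
python3 - <<'E'
from h import *
for spin in (0,np.pi):
    print(spin,[ (lambda q: None if q is None else np.round(q,0).tolist())(robot.ik(*lev(p,.061,spin))) for p in (1.68,.8,-.1)])
E
```

```text
0 [[15.0, 21.0, -17.0, 0.0, -52.0, -98.0], [11.0, 20.0, -19.0, 0.0, -51.0, -144.0], [10.0, 16.0, -25.0, 0.0, -49.0, 165.0]]
3.141592653589793 [[15.0, 21.0, -17.0, 0.0, -52.0, 82.0], [11.0, 20.0, -19.0, 0.0, -51.0, 36.0], [10.0, 16.0, -25.0, 0.0, -49.0, -15.0]]
```

```bash
python3 - <<'E'
from h import *
p0=1.68
robot.move_gripper(.45)
robot.goto(*lev(p0,.15)); f0=F()
for z in (.11,.09,.075,.065):
    robot.servo_line(lev(p0,z)[0],speed=.08); f=F()-f0
    if abs(f).max()>5: print('contact',z,f); raise SystemExit
robot.move_gripper(.28); print(robot.read_grip_width(),robot.read_finger_force(),F()-f0,robot.read_t())
phi=p0
while phi>-.12:
    phi-=.06
    p,R=lev(phi,.065); robot.servo_line(p,R,speed=.04); f=F()-f0
    print(round(phi,2),f,end=' ')
    if phi<.1 and f[0]>8 or abs(f[:2]).max()>14: print('stop');break
print(robot.read_t(),robot.read_grip_width(),robot.read_finger_force())
E
```

```text
0.2814231393497623 0.0 [-1.5 -1.   1.4] 26.2833
1.62 [-0.9 -1.4  1.9] 1.56 [-1.1 -0.6  0.6] 1.5 [-1.3 -0.6  1.1] 1.44 [-0.7  0.1  1.3] 1.38 [-1.5  1.5  1. ] 1.32 [0.4 0.6 2.6] 1.26 [-0.2  2.2  2.9] 1.2 [0.1 0.5 1.7] 1.14 [-0.2  0.2  2.1] 1.08 [-1.2  0.1  1.5] 1.02 [-1.1  0.6  3. ] 0.96 [-0.3  0.   1.5] 0.9 [-0.7  0.6  2.4] 0.84 [-0.4  0.7  2.5] 0.78 [-0.8  1.3  2.9] 0.72 [-0.7  0.   0.8] 0.66 [-0.3 -0.2  1.3] 0.6 [-3.3 -1.7  2.8] 0.54 [-5.2 -2.4  3.4] 0.48 [-8.3 -4.4 -5.3] 0.42 [-7.8 -2.7 -2.3] 0.36 [-3.2 -2.  -2.3] 0.3 [-1.8 -0.4  0.6] 0.24 [0.2 0.6 1.9] 0.18 [ 0.  -0.7  0.7] 0.12 [-1.  -0.8  0.8] 0.06 [ 0.  -0.7  1.7] -0.0 [-1.4  0.   1.1] -0.06 [ 2.  -0.6  0.3] -0.12 [ 7.9  0.8 -4.3] 33.7833 0.28289975257163796 4.547999035567045
```

```bash
python3 - <<'E'
from c import *
robot.servo_line(*lev(-.05,.065),speed=.05)
robot.move_gripper(.45)
robot.servo_line(lev(-.05,.14)[0],speed=.12)
robot.move_gripper(.5)
robot.goto(at(0.02,.27,-.06),RR);robot.dwell(.15)
im,d,T=wristpic('w4'); print(robot.read_t())
cv2.imwrite('pics/w4a.png',cv2.resize(im[150:270,200:360,::-1],None,fx=5,fy=5,interpolation=cv2.INTER_CUBIC))
P=cloud('w4',150,400,130,270)
Q=P[(P[:,2]>.085)&(P[:,2]<.1)&(P[:,1]>.02)&(P[:,0]<.585)]; st('post',Q); print('s',((Q.mean(0)-C)@e))
st('hi',P[(P[:,2]>.085)&(P[:,2]<.14)&(P[:,1]<0)&(P[:,0]<.585)])
st('knob',P[(P[:,2]>.085)&(P[:,2]<.14)&(P[:,1]<-.08)&(P[:,0]<.585)])
E
```

```text
37.475
post 402 [0.5348 0.0417 0.0851] [0.5603 0.0682 0.0953] [0.5464 0.0546 0.0925]
s 0.057361546755772985
hi 1746 [ 0.527  -0.1102  0.085 ] [ 0.5723 -0.017   0.1245] [ 0.5479 -0.0577  0.0966]
knob 494 [ 0.5389 -0.1102  0.0871] [ 0.5589 -0.0801  0.1245] [ 0.5467 -0.0963  0.111 ]
```

View pics/w4.png

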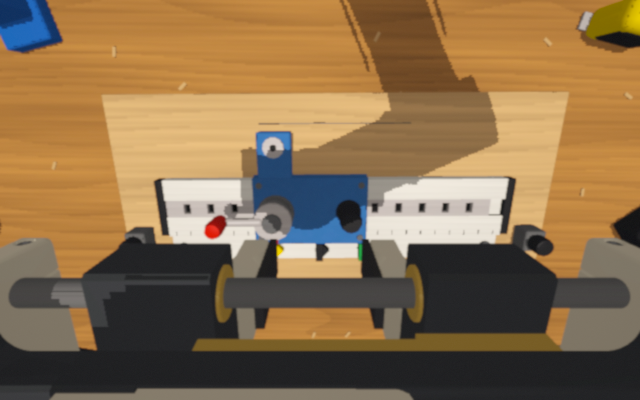

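The lever points along -y with its knob at (215,228). The knob top is at 0.1245, so the pin is resting on the strip, and the guide hasn't shifted. Now I'll ease it in +y in small steps while watching the force.

```bash
python3 - <<'E'
from h import *
s=.058
robot.goto(at(s,.12),RR); f0=F()
for z in (.06,.036):
    robot.servo_line(at(s,z),speed=.08); f=F()-f0
    if abs(f).max()>6: print('contact',z,f); raise SystemExit
robot.move_gripper(.34); robot.dwell(.1); f0=F(); print(f0,robot.read_t())
log=[]
while s<.0685:
    s+=.00018; robot.servo_line(at(s,.036),speed=.004); f=(F()-f0)[1]; log.append((round(s*1000,2),round(float(f),1)))
    if f<-14.5: break
print(log,robot.read_t())
if f<-14.5: robot.servo_line(at(s-.0008,.036),speed=.01); print('caught',F()-f0,robot.read_position())
E
```

```text
[0.5 0.3 0.8] 40.15
[(58.18, -0.4), (58.36, -0.3), (58.54, -0.9), (58.72, -0.4), (58.9, -0.6), (59.08, -0.7), (59.26, -2.8), (59.44, -4.4), (59.62, -5.9), (59.8, -6.1), (59.98, -6.2), (60.16, -7.8), (60.34, -8.4), (60.52, -8.7), (60.7, -9.4), (60.88, -11.1), (61.06, -9.8), (61.24, -9.6), (61.42, -10.1), (61.6, -10.2), (61.78, -9.4), (61.96, -10.3), (62.14, -10.3), (62.32, -9.0), (62.5, -9.4), (62.68, -10.7), (62.86, -10.0), (63.04, -9.4), (63.22, -10.5), (63.4, -10.0), (63.58, -6.6), (63.76, -5.8), (63.94, -6.5), (64.12, -4.9), (64.3, -5.6), (64.48, -7.0), (64.66, -6.1), (64.84, -6.7), (65.02, -6.3), (65.2, -6.0), (65.38, -7.8), (65.56, -7.9), (65.74, -9.1), (65.92, -10.3), (66.1, -9.8), (66.28, -11.9), (66.46, -12.5), (66.64, -13.0), (66.82, -12.8), (67.0, -15.1)] 52.65
caught [  2.3 -10.7  -1.5] [0.54802753 0.06220479 0.03596201]
```

The drag fell from 10 to 6 N as the pin dropped, then rose steadily as it caught. I'll release, retreat and check.

```bash
python3 - <<'E'
from c import *
robot.servo_line(at(.0645,.036),speed=.03); print(F())
robot.move_gripper(.5)
robot.servo_line(at(.0632,.14),speed=.15)
robot.goto(at(0.02,.27,-.06),RR);robot.dwell(.15)
im,d,T=wristpic('w5'); print(robot.read_t())
P=cloud('w5',150,400,130,270)
Q=P[(P[:,2]>.085)&(P[:,2]<.1)&(P[:,1]>.02)&(P[:,0]<.585)]; st('post',Q); print('s',((Q.mean(0)-C)@e))
K=P[(P[:,2]>.08)&(P[:,2]<.14)&(P[:,1]<-.08)&(P[:,0]<.585)];st('knob',K); print(np.percentile(K[:,2],90))
E
```

```text
[ 1.1 -3.  -0.8]
55.3583
post 404 [0.5345 0.0477 0.085 ] [0.5601 0.0745 0.0955] [0.5462 0.0603 0.0925]
s 0.06303363161244295
knob 427 [ 0.5391 -0.1046  0.081 ] [ 0.5577 -0.0801  0.1176] [ 0.5464 -0.0922  0.1052]
0.1156495462556937
```

View pics/w5.png

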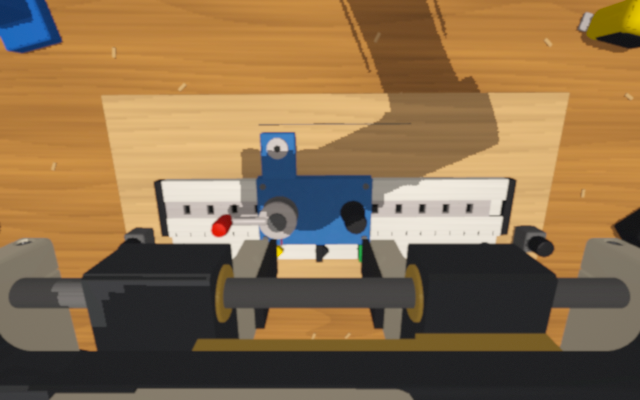

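The knob, at (221,226), has dropped 7 mm to a top height of 0.1176, so the pin is in the window and the lever has sunk. The guide moved 5.7 mm in total, which puts it at the wanted window.

```bash
python3 -c "
from rig import robot
print(robot.job_done())"
```

```text
the job is handed in; nothing more can be done
None
```

The blue guide is locked at the window the yellow clip points to: pin down, lever sunk in its low notch, gripper clear, and the job handed in about 55 s into the 70 s limit; pushing force peaked at about 15 N.

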